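# Change over the cup-carving jig

## Task

Swing the jig's keeper bar fully open to its stop by its free end, move every finished dark cup from the jig into the plywood tray, standing upright, and put every pale blank into a jig pocket of its own, right down on the pocket floor, with the same end up as it stands now. Then swing the bar fully shut against its stop over the blanks; do not disturb the mug, the gouge or the spoon.

Things in the scene. Friction and masses are not known exactly. Their poses are not given: they have to be found in the camera images.
- jig: pale wooden jig fixed to the bench (z = 0): board 360 mm (x) by 110 (y) by 28 thick, four round pockets in a row along its x axis, a steel pin at its +x end, two brass stop posts 12 mm thick, tops 70 mm above the bench (one beside the pin at +y, one at -y near the -x end). Origin: centre of its underside, z up. Its place and yaw vary
- pocket1 (a point): centre of the floor of pocket 1 of the jig (pocket 1 is the nearest to the pin, 75 mm from it; then every 60 mm). Each pocket is 52 mm in diameter and 12 mm deep, its floor 16 mm and its mouth 28 mm above the bench
- pocket2 (a point): centre of the floor of pocket 2 of the jig (pocket 1 is the nearest to the pin, 75 mm from it; then every 60 mm). Each pocket is 52 mm in diameter and 12 mm deep, its floor 16 mm and its mouth 28 mm above the bench
- pocket3 (a point): centre of the floor of pocket 3 of the jig (pocket 1 is the nearest to the pin, 75 mm from it; then every 60 mm). Each pocket is 52 mm in diameter and 12 mm deep, its floor 16 mm and its mouth 28 mm above the bench
- pocket4 (a point): centre of the floor of pocket 4 of the jig (pocket 1 is the nearest to the pin, 75 mm from it; then every 60 mm). Each pocket is 52 mm in diameter and 12 mm deep, its floor 16 mm and its mouth 28 mm above the bench
- pin (a point): on the axis of the upright pin about which the bar pivots, at the height of the bar's underside (56 mm above the bench)
- bar (a joint): dark wooden keeper bar turning about the pin: 0 = shut at its stop, over the pockets, along the jig's -x from the pin; grows as the free end swings to the jig's +y side, to 0.95 = at its open stop. Bar 20 mm wide, from 56 to 70 mm above the bench (4 mm over seated pieces), reaching 320 mm from the pin. Light friction (1 N at the free end); stays where left
- bar_knob (a point): on the axis of the red upright round knob at the bar's free end, 305 mm from the pin: 18 mm in diameter, from 70 to 115 mm above the bench; this point is 91 mm above the bench. It can be pushed from any side
- tray: shallow open plywood tray fixed on the bench, 190 mm (x) by 140 mm (y) by 22 mm high outside, walls and floor 5 mm thick; origin at the centre of its underside, so the floor is at 5 mm; turned a little
- blank1: raw cup blank: solid pale wood cylinder, 48 mm in diameter and 36 mm high, its lower edge bevelled over the bottom 4 mm to a 41 mm foot; origin at the centre of its underside, z up. About 45 g. Three or four blanks are present, standing on the bench
- blank2: raw cup blank: solid pale wood cylinder, 48 mm in diameter and 36 mm high, its lower edge bevelled over the bottom 4 mm to a 41 mm foot; origin at the centre of its underside, z up. About 45 g. Three or four blanks are present, standing on the bench
- blank3: raw cup blank: solid pale wood cylinder, 48 mm in diameter and 36 mm high, its lower edge bevelled over the bottom 4 mm to a 41 mm foot; origin at the centre of its underside, z up. About 45 g. Three or four blanks are present, standing on the bench
- blank4: raw cup blank: solid pale wood cylinder, 48 mm in diameter and 36 mm high, its lower edge bevelled over the bottom 4 mm to a 41 mm foot; origin at the centre of its underside, z up. About 45 g. Three or four blanks are present, standing on the bench
- cup1: finished cup: hollow dark wood, open at the top, wall 4 mm, 48 mm in diameter and 36 mm high, its lower edge bevelled over the bottom 4 mm to a 41 mm foot; origin at the centre of its underside, z up. About 30 g. One or two cups are present, each in a pocket of the jig at the start
- cup2: finished cup: hollow dark wood, open at the top, wall 4 mm, 48 mm in diameter and 36 mm high, its lower edge bevelled over the bottom 4 mm to a 41 mm foot; origin at the centre of its underside, z up. About 30 g. One or two cups are present, each in a pocket of the jig at the start
- cup3: finished cup: hollow dark wood, open at the top, wall 4 mm, 48 mm in diameter and 36 mm high, its lower edge bevelled over the bottom 4 mm to a 41 mm foot; origin at the centre of its underside, z up. About 30 g. One or two cups are present, each in a pocket of the jig at the start
- cup4: finished cup: hollow dark wood, open at the top, wall 4 mm, 48 mm in diameter and 36 mm high, its lower edge bevelled over the bottom 4 mm to a 41 mm foot; origin at the centre of its underside, z up. About 30 g. One or two cups are present, each in a pocket of the jig at the start
- mug: bystander: big wooden mug, 84 mm across, 75 mm high, with a handle; origin at the centre of its underside
- gouge: bystander: carving tool with a wooden handle lying on the bench
- spoon: bystander: wooden spoon lying on the bench
There are look-alikes about, which are no part of the job. What is shaped like the blank4 but turquoise or yellow is not meant.

How it is judged:
By the outcome, as a careful person would: the job done as asked, in the order asked, and still so for the second after the job is handed in, with the robot touching nothing.
Of blank1, blank2, blank3, blank4 only 3 to 4 are there at a start; the rules pass over those that are not, and their reading is None.
Of cup1, cup2, cup3, cup4 only 1 to 2 are there at a start; the rules pass over those that are not, and their reading is None.
At some moment in a run one of blank1, blank2, blank3, blank4 may be knocked a few centimetres aside while the robot is not near it.
It also fails if it takes over 210 s, if anything falls off the work surface, if the arm or the gripper's body presses on something with over 40 N, if the wrist force passes 120 N, or if a joint passes its speed limit or range.

## Robot

A 6-joint arm with a two-finger parallel gripper is mounted at the origin on the work surface. World frame = base frame: x ahead of the robot, y to its left, z up, the work surface at z = 0. Lengths are in mm, angles in rad, forces in N, time in s.
With the tool pointing down it reaches from about 400 to 925 mm from the base axis. Payload 12.5 kg.
Tool frame: the origin (TCP) lies between the finger pads; the fingertips stand 11 mm ahead of it and the grasp point (between the pads) lies 8 mm behind it (env.tip_extent is the distance from the TCP to the fingertips, in mm); x points along the fingers, z is the direction in which the jaws open and shut, and the axes are right-handed (so a half turn about x gives the same grasp; the last joint's range is limited). The gripper opens to 95 mm and grips with 3 to 60 N. Pads are 20 mm wide; open, the fingers measure 119 mm over their backs; the gripper's body (75 mm by 180 mm) begins 59 mm behind the grasp point.
Start: joints at [1.004, 0.491, 1.559, -0, 1.092, -0.106], TCP at [277.902, 559.836, 225.661] pointing down, gripper open.
Joint ranges: [-3.1, 3.1], [-0.84, 2.19], [0.05, 2.79], [-1.13, 4.28], [0.06, 2.93], [-2.69, 2.69]. Speed limits (rad/s): [2.22, 2.22, 2.79, 3.14, 3.14, 3.14].

## Interface

Orientations are given as [roll, pitch, yaw] about the fixed x, y, z axes, in that order (R = Rz(yaw) Ry(pitch) Rx(roll)).
In Python, from cell import status, imaging, env gives the robot as it stands. The module is installed in compiled form; this text tells all that it offers.
- The arm moves only by the tool apply_moves, never from a script. Its argument "increments" is a list of rows, each a list of 5 numbers: the closure, from 0 (fully open) to 1 (shut), then the shift along the tool's x, y, z in mm, then the turn about the tool's x in degrees. A call has 1 to 10 rows; each row shifts and turns the commanded pose from where the row before left it, along the tool's axes as they then stand; what a row does not reach is not made up. A row lasts 1/10 s, in which the tool goes at most 50 mm and 8.59 degrees, less where a joint would pass 70% of its speed; a pose out of reach is approached as far as the arm can. A call with a gripper value outside its range is refused whole. The fingers move at their own pace and stop on an object; the grip force is fixed at half the most. Time passes only in rows, so rows that do not move let the fingers close. It gives the time, the measured TCP pose, the force and the opening at its end, in the units of the state.
- status.state(): the state, without advancing time (a new reading comes with each control period).
- imaging.read_camera(name): name is "side" or "top" or "wrist"; returns a dict with "pixels" (384x512x3 uint8, red, green, blue), "fovy" (degrees; the focal length in pixels is half the picture's height over the tangent of half this angle, whatever the lens; pixels are square), "cx", "cy" (the principal point, pixels), "R" (3x3) and "t" (3): a world point X has camera coordinates R X + t. Camera axes: x right, y down, z forward; pixel columns grow to the right and rows downward; lengths in mm; the calibration is good to about 2 mm. A picture is of the moment at which its call begins. There is no depth.
- env.job_done(): hands the job in, once; it reports no verdict.
The state is a dict: "t": time; "joints": joint angles; "qvel": joint speeds; "tau": joint torques, N m; "eef_pos": TCP position; "tcp_rot": TCP orientation; "ft_force": force on the tool from outside, world axes, zero at the start; "moment": the same for the moment, N m; "opening": opening from 0.0 (shut) to 1.0 (fully open).
Only numpy, scipy, OpenCV 4.12 (cv2) and the standard library are available. Lean on these libraries where they do the work, as an engineer would, in place of code of your own. Each camera call takes 0.05 s, during which the arm holds its last target. There are 200 camera calls.

## Working session

There is one attempt and no reset: what is moved stays moved. The work goes in short steps, Python scripts to look and compute and a tool call to move; the robot and the scene stay as the last step left them, time stands still between calls to the robot, and variables do not carry over. Pictures are saved under pics/ and viewed, about 12 in all and at most 16, crops included, and the job is handed in when it is done.

Besides the shell and the picture viewer there is one more tool, called after "Emit:" as name(argument=value, ...) on one line, values as JSON. apply_moves: Moves the arm, as the interface text tells. Its arguments: {"type":"object","properties":{"increments":{"type":"array"}},"required":["increments"]}

```bash
mkdir -p pics
cat > h.py <<'E'
import numpy as np, cv2
from cell import status, imaging, env
def cam(n,save=None):
    c=imaging.read_camera(n)
    c['f']=c['pixels'].shape[0]/2/np.tan(np.radians(c['fovy'])/2)
    c['R']=np.array(c['R']);c['t']=np.array(c['t'])
    if save: cv2.imwrite('pics/'+save+'.png',c['pixels'][:,:,::-1])
    return c
def ray(c,u,v,z):
    d=c['R'].T@np.array([(u-c['cx'])/c['f'],(v-c['cy'])/c['f'],1]); o=-c['R'].T@c['t']
    return (o+d*(z-o[2])/d[2])[:2]
def proj(c,X):
    p=c['R']@np.array(X,float)+c['t']; return np.array([c['cx'],c['cy']])+c['f']*p[:2]/p[2]
E
python3 - <<'E'
from h import *
print(status.state())
for n in ['top','side','wrist']:
    c=cam(n,n+'0'); print(n,c['fovy'],c['cx'],c['cy'],(-c['R'].T@c['t']).round(),c['R'].round(2).tolist())
a=cv2.imread('pics/top0.png'); cv2.imwrite('pics/top0b.png',cv2.resize(a,(800,600),interpolation=cv2.INTER_CUBIC))
E
```

```text
{'t': 0.0, 'joints': array([ 1.00436596e+00,  4.91556196e-01,  1.55945788e+00, -2.29182300e-05,
        1.09167522e+00, -1.05568334e-01]), 'qvel': array([ 5.70277798e-04,  6.63399597e-04,  6.17413838e-05,  1.13183682e-03,
        6.73607236e-04, -2.73370604e-04]), 'tau': array([-3.39890736e-03, -6.12636065e+01, -2.58174419e+01,  6.91151619e-02,
        4.82896809e-02, -1.18875128e-04]), 'eef_pos': array([277.79273149, 559.61464751, 225.06092301]), 'tcp_rot': array([ 3.05455697,  1.56969949, -2.11868347]), 'ft_force': array([0.63755918, 0.08614601, 0.10009495]), 'moment': array([-0.04330829, -0.00829494, -0.00473694]), 'opening': 0.9981369337547654}
top 49.32815539908786 252.4185547844124 197.35204575450774 [ 373.   32. 1637.] [[-0.01, -1.0, -0.01], [-0.99, 0.01, -0.1], [0.1, 0.01, -0.99]]
side 46.882177270994546 255.2158937346486 190.21691067218032 [ 217. -770. 1101.] [[0.94, -0.35, -0.02], [-0.28, -0.71, -0.65], [0.22, 0.61, -0.76]]
wrist 65.52804998217954 257.31948122837645 189.5499881027337 [202. 598. 384.] [[0.45, 0.9, -0.0], [0.85, -0.43, 0.3], [0.27, -0.13, -0.96]]
```

View pics/top0b.png

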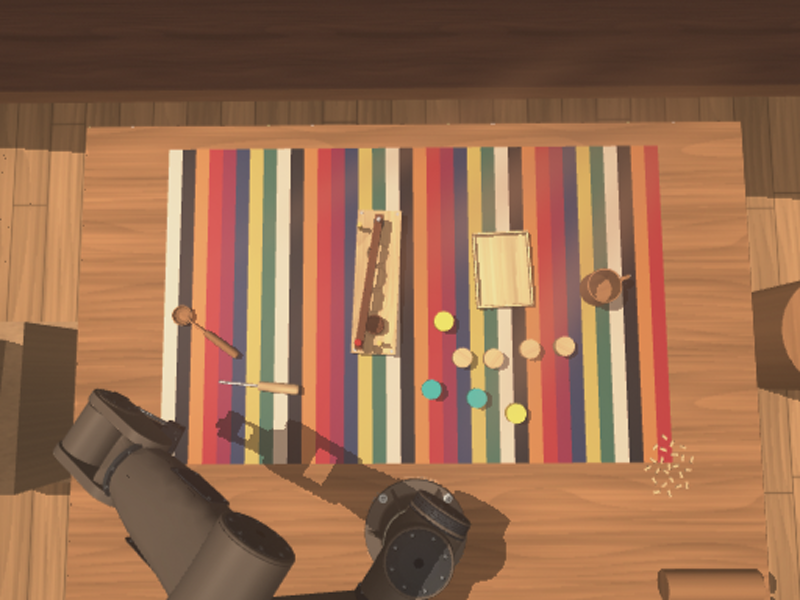

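View pics/side0.png

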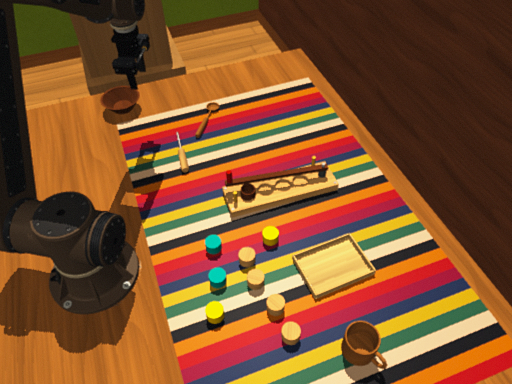

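Top view, 800 px scale: the jig has its pin at (376,217) and knob at (359,344), with a dark cup at the knob-end pocket (375,325). There are four blanks at (463,357), (494,358), (531,349) and (565,346), and the tray is centred at (503,270). The turquoise and yellow pieces are decoys. I'll measure these roughly, then go close with the wrist camera.

```bash
cat >> h.py <<'E'
from scipy.spatial.transform import Rotation as Ro
def tool():
    s=status.state(); return s['eef_pos'],Ro.from_euler('xyz',s['tcp_rot']).as_matrix()
def inc(target,yawz=None):
    """tool-axis shift to target; turn about tool x (deg) so that jaw axis lies at world angle yawz (mod 180)"""
    p,R=tool(); d=R.T@(np.array(target,float)-p)
    turn=0
    if yawz is not None:
        v=R.T@np.array([np.cos(yawz),np.sin(yawz),0]); turn=np.degrees(np.arctan2(-v[1],v[2])); turn=(turn+90)%180-90
    return d.round(1),round(turn,1)
E
python3 - <<'E'
from h import *
c=cam('top'); k=1/1.5625
for n,u,v,z in [('pin',377,217,72),('knob',359,344,115),('cup',375,325,50),('b1',463,357,36),('b2',494,358,36),('b3',531,349,36),('b4',565,346,36),('tray',503,270,15),('t1',473,234,22),('t2',528,232,22),('t3',535,307,22),('t4',481,309,22),('gougeL',220,381,5),('gougeR',298,389,10),('spoon',183,316,10),('mug',603,287,70)]:
    print(n,ray(c,u*k,v*k,z).round())
p,R=tool();print(p,R.round(2).tolist()); print(inc([480,100,300],np.pi/2))
E
```

```text
pin [759.  89.]
knob [447. 131.]
cup [496.  96.]
b1 [ 417. -119.]
b2 [ 415. -194.]
b3 [ 436. -285.]
b4 [ 443. -368.]
tray [ 635. -224.]
t1 [ 726. -150.]
t2 [ 730. -288.]
t3 [ 541. -300.]
t4 [ 536. -166.]
gougeL [362. 484.]
gougeR [341. 288.]
spoon [525. 579.]
mug [ 583. -455.]
[277.82151223 559.72169139 225.29838822] [[-0.0, -0.9, 0.44], [-0.0, 0.44, 0.9], [-1.0, 0.0, -0.0]]
(array([ -74.5, -385.5, -321.9]), np.float64(-26.4))
```

View pics/wrist0.png

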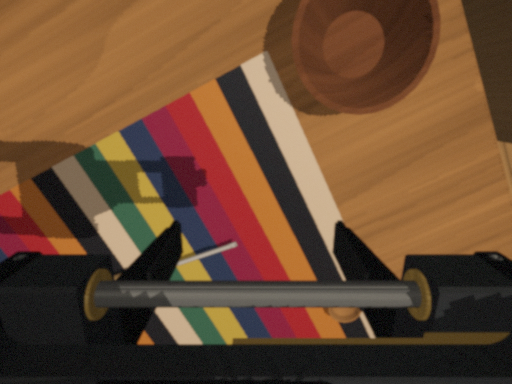

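Run:
```python
from h import *
print(inc([650,100,300],1.437))
```

```text
(array([ -74.6, -537.8, -246.3]), np.float64(-18.7))
```

Emit:
apply_moves(increments=[[0,-8,-38,-18,0],[0,-8,-38,-18,0],[0,-8,-38,-18,0],[0,-8,-38,-18,0],[0,-8,-38,-18,0],[0,-8,-38,-18,0],[0,-8,-38,-18,0],[0,-8,-38,-18,0],[0,-8,-38,-18,0],[0,-8,-38,-18,0]])

```text
t: 1.2
eef_pos: [539.0, 228.1, 306.0]
tcp_rot: [1.038, 1.571, 2.148]
ft_force: [-0.1, 0.1, -0.3]
opening: 1.0
```

Emit:
apply_moves(increments=[[0,0,-38,-18,0],[0,0,-38,-18,0],[0,0,-38,-18,0],[0,0,-38,-18,0],[0,0,0,0,-6],[0,0,0,0,-6],[0,0,0,0,-6],[0,0,0,0,0],[0,0,0,0,0]])

```text
t: 2.1
eef_pos: [642.3, 97.6, 305.5]
tcp_rot: [1.444, 1.571, 2.865]
ft_force: [-0.0, 0.8, -0.8]
opening: 0.998
```

Run:
```python
from h import *
c=cam('wrist','w1'); a=cv2.imread('pics/w1.png'); cv2.imwrite('pics/w1b.png',cv2.resize(a,(800,600),interpolation=cv2.INTER_CUBIC))
p,R=tool();print(p,R.round(3).tolist(),inc([650,100,300],1.437))
```

```text
[642.28887986  97.63609229 305.60066853] [[-0.0, -0.989, 0.149], [0.0, 0.149, 0.989], [-1.0, 0.0, 0.0]] (array([ 5.6, -7.3,  3.5]), np.float64(-0.9))
```

View pics/w1b.png

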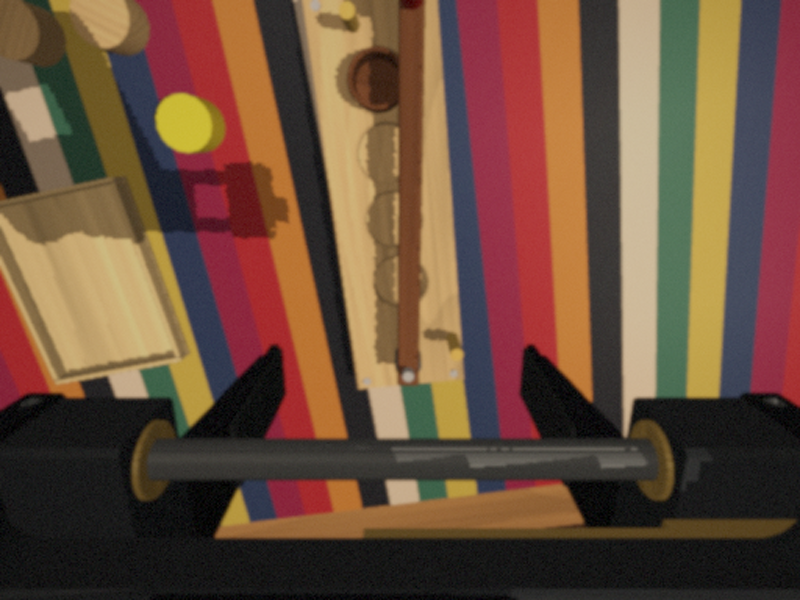

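Only one cup, in pocket 4; pockets 1–3 are empty. The pin is at (407,376), the knob at the top edge (410,2) and the -y stop post at (347,10). There seems to be a gap between the bar and that post, so the bar may already be partly open.

Run:
```python
from h import *
c=cam('wrist'); k=1/1.5625
P={}
for n,u,v,z in [('pin',407,376,72),('barpinend',408,384,70),('barknobL',401,15,70),('barknobR',420,15,70),('cup',375,80,52),('pk1',401,280,28),('pk2',393,220,28),('postA',347,10,70),('postB',456,353,70),('corn-',358,388,28),('corn+',463,380,28),('tl',0,212,22),('tr',118,178,22),('br',187,356,22),('bl',57,382,22)]:
    P[n]=ray(c,u*k,v*k,z); print(n,P[n].round(1))
c=cam('top')
hsv=cv2.cvtColor(c['pixels'],cv2.COLOR_RGB2HSV)
m=((hsv[...,0]<5)|(hsv[...,0]>175))&(hsv[...,1]>150); m[:,:]&=True
sub=m[205:232,218:242]; ys,xs=np.nonzero(sub); print(len(xs), xs.mean()+218, ys.mean()+205, ray(c,xs.mean()+218,ys.mean()+205,100))
cv2.imwrite('pics/tc.png',cv2.resize(c['pixels'][130:235,215:265,::-1],None,fx=6,fy=5.7,interpolation=cv2.INTER_CUBIC))
```

```text
pin [756.2  85.6]
barpinend [765.6  85.2]
barknobL [462.2 124.8]
barknobR [464.3 138.8]
cup [500.5  97.7]
pk1 [675.8  92.2]
pk2 [617.4  93.5]
postA [452.9  85.6]
postB [740.9 133.5]
corn- [784.4  30.2]
corn+ [791.7 139.5]
tl [ 555.3 -270.6]
tr [ 542.1 -150.8]
br [ 724.6 -139.1]
bl [ 732.9 -282.8]
0 nan nan [nan nan]<stdin>:9: RuntimeWarning: Mean of empty slice.
  ret = ret.dtype.type(ret / rcount)
```

View pics/tc.png

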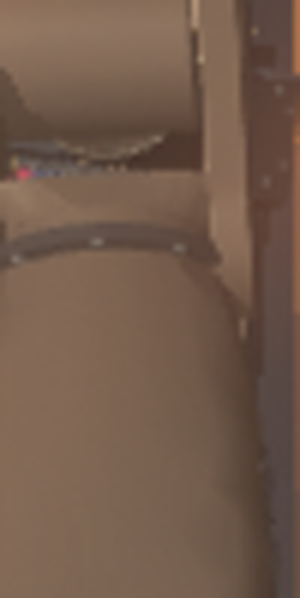

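Run:
```python
from h import *
print(inc([455,133,170],1.415))
```

```text
(array([135.6, 190.5,   7.3]), np.float64(0.4))
```

Emit:
apply_moves(increments=[[0.62,0,38,1.5,0],[0.62,0,38,1.5,0],[0.62,0,38,1.5,0],[0.62,0,38,1.5,0],[0.62,0,38,1.5,0],[0.62,45,0,0,0],[0.62,45,0,0,0],[0.62,45,0,0,0],[0.62,0,0,0,0],[0.62,0,0,0,0]])

```text
t: 3.25
eef_pos: [455.9, 132.8, 171.4]
tcp_rot: [1.811, 1.57, -3.048]
ft_force: [-0.1, -0.1, 0.3]
opening: 0.383
```

Run:
```python
from h import *
c=cam('wrist','w2'); a=cv2.imread('pics/w2.png')
p,R=tool();print(p,R.round(3).tolist())
g=p+R@[0,0,0]
for z in (91,70,115): print(z,proj(c,[p[0],p[1],z]))
cv2.imwrite('pics/w2b.png',cv2.resize(a,(800,600),interpolation=cv2.INTER_CUBIC))
```

```text
[456.41113025 132.92778001 172.29440891] [[0.002, -0.989, 0.147], [0.0, 0.147, 0.989], [-1.0, -0.002, 0.001]]
91 [256.96394275 202.39566715]
70 [256.97608557 194.67675572]
115 [256.94747842 212.86166545]
```

View pics/w2b.png

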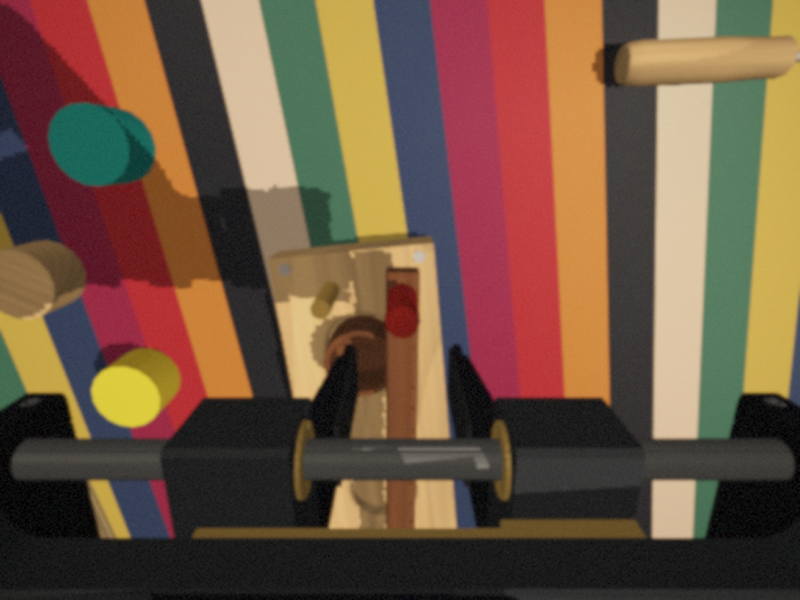

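The knob top is at (402,315) in the 800 px picture, a little short of the TCP's projection, so I'll correct for that.

Run:
```python
from h import *
c=cam('wrist'); k=1/1.5625
for n,u,v,z in [('knobtop',402,316,115),('barendL',387,269,70),('barendR',418,269,70),('postA',331,287,70),('cornA-',272,255,28),('cornA+',433,240,28),('cup',359,352,52)]: print(n,ray(c,u*k,v*k,z).round(1))
K=ray(c,402*k,316*k,115); print(inc([K[0],K[1],88],1.415))
```

```text
knobtop [448.8 134.5]
barendL [435.2 127.9]
barendR [437.8 145.5]
postA [441.  94.]
cornA- [424.6  51.3]
cornA+ [430.5 157.9]
cup [491.7  99.9]
(array([84.6,  8.1,  0.4]), np.float64(0.5))
```

Emit:
apply_moves(increments=[[0.62,28,8,0,0],[0.62,28,0,0,0],[0.62,28,0,0,0],[0.62,0,0,0,0],[0.62,0,0,0,0]])

```text
t: 3.85
eef_pos: [448.5, 134.1, 88.2]
tcp_rot: [-1.232, 1.569, 0.192]
ft_force: [0.4, -0.0, -0.4]
opening: 0.376
```

Emit:
apply_moves(increments=[[0.62,0,0,8,0],[0.62,0,-0.4,15,2.8],[0.62,0,-0.4,15,2.8],[0.62,0,-0.4,15,2.8],[0.62,0,-0.4,15,2.8],[0.62,0,-0.4,15,2.8],[0.62,0,-0.4,15,2.8],[0.62,0,-0.4,15,2.8],[0.62,0,-0.4,15,2.8]])

```text
t: 4.75
eef_pos: [489.8, 255.4, 88.5]
tcp_rot: [-0.699, 1.568, 0.332]
ft_force: [-0.0, -0.8, -0.6]
opening: 0.379
```

Run:
```python
from h import *
c=cam('wrist','w3'); p,R=tool();print(p,R.round(3).tolist(),status.state()['ft_force'])
pin=np.array([756.2,85.6]); d=p[:2]-pin; print(np.hypot(*d),np.arctan2(d[1],-d[0]),np.arctan2(R[0,2],R[1,2]))
```

```text
[490.97295406 256.90844277  88.6500451 ] [[0.004, -0.857, 0.516], [0.002, 0.516, 0.857], [-1.0, -0.002, 0.003]] [-0.85033484  0.50508115  0.89970409]
315.74034975323553 0.5734830298604547 0.5418870302057027
```

View pics/w3.png

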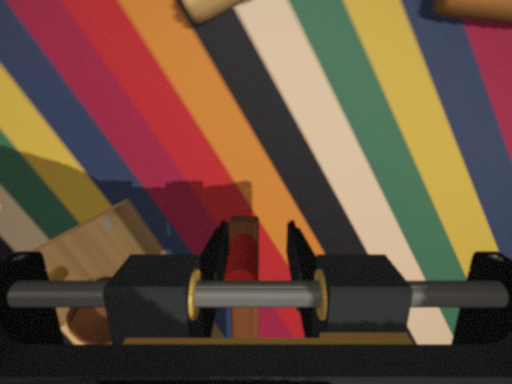

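The knob is caged at (240,255) and the bar is following. I'll carry on to the stop.

Emit:
apply_moves(increments=[[0.62,0,-0.8,15,2.8],[0.62,0,-0.8,15,2.8],[0.62,0,-0.8,15,2.8],[0.62,0,-0.8,15,2.8],[0.62,0,-0.8,15,2.8],[0.62,0,-0.8,15,2.8],[0.62,0,-0.8,15,2.8],[0.62,0,-0.5,10,2],[0.62,0,-0.3,6,1],[0.62,0,0,0,0]])

```text
t: 5.8
eef_pos: [572.7, 341.4, 87.6]
tcp_rot: [-0.16, 1.569, 0.48]
ft_force: [-0.8, 0.5, -0.8]
opening: 0.383
```

Emit:
apply_moves(increments=[[0.62,0,-0.1,4,0.7],[0.62,0,-0.1,4,0.7],[0.62,0,0,0,0]])

```text
t: 6.1
eef_pos: [579.2, 345.7, 86.9]
tcp_rot: [-0.009, 1.57, 0.605]
ft_force: [0.6, 0.6, 0.2]
opening: 0.382
```

Emit:
apply_moves(increments=[[0.62,0,-0.1,4,0.7],[0.62,0,-0.1,4,0.7],[0.62,0,-0.1,4,0.7],[0.62,0,0,0,0]])

```text
t: 6.5
eef_pos: [589.5, 352.4, 86.6]
tcp_rot: [0.046, 1.57, 0.623]
ft_force: [-0.1, 0.1, -0.0]
opening: 0.381
```

Emit:
apply_moves(increments=[[0.62,0,-0.1,3,0.6],[0.62,0,0,0,0]])

```text
t: 6.7
eef_pos: [591.7, 353.7, 86.5]
tcp_rot: [2.63, 1.571, -3.086]
ft_force: [0.0, 0.4, -0.2]
opening: 0.38
```

Emit:
apply_moves(increments=[[0.62,0,-0.1,3,0.6],[0.62,0,0,0,0]])

```text
t: 6.9
eef_pos: [592.1, 353.9, 86.3]
tcp_rot: [3.108, 1.564, -2.619]
ft_force: [-10.7, -8.7, 5.7]
opening: 0.38
```

Emit:
apply_moves(increments=[[0.62,0,-0.1,2,0.6],[0.62,0,0,0,0]])

```text
t: 7.1
eef_pos: [592.4, 353.9, 86.1]
tcp_rot: [3.124, 1.56, -2.614]
ft_force: [-18.7, -14.1, 9.8]
opening: 0.383
```

The bar is hard against its open stop: 23 N, and the angle agrees with 0.95. I'll back off, lift and look.

Emit:
apply_moves(increments=[[0.62,0,0,-5,0],[0.62,0,0,-4,0],[0.62,-30,0,0,0],[0.62,-45,0,0,0],[0.62,-45,0,0,0],[0.62,-45,0,0,0],[0.3,-45,0,0,0],[0,-20,0,0,0],[0,0,0,0,0]])

```text
t: 8.0
eef_pos: [588.9, 352.0, 320.6]
tcp_rot: [-0.079, 1.564, 0.468]
ft_force: [0.6, 0.3, -0.8]
opening: 0.577
```

Run:
```python
from h import *
print(tool()[0],inc([580,-120,320],1.516))
```

```text
[588.90948022 351.97201917 320.58192194] (array([  -0.9, -398.6, -252.9]), np.float64(-55.6))
```

Emit:
apply_moves(increments=[[0,0,-40,-25,0],[0,0,-40,-25,0],[0,0,-40,-25,0],[0,0,-40,-25,0],[0,0,-40,-25,0],[0,0,-40,-25,0],[0,0,-40,-25,0],[0,0,-40,-25,0],[0,0,-40,-25,0],[0,0,-40,-25,0]])

```text
t: 9.0
eef_pos: [581.8, -122.0, 315.4]
tcp_rot: [2.124, 1.57, 2.67]
ft_force: [1.4, 0.6, -0.2]
opening: 1.003
```

Emit:
apply_moves(increments=[[0,0,0,0,-8],[0,0,0,0,-8],[0,0,0,0,-8],[0,0,0,0,-8],[0,0,0,0,-8],[0,0,0,0,-8],[0,0,0,0,-8],[0,0,0,0,0],[0,0,0,0,0]])

```text
t: 9.9
eef_pos: [582.3, -120.1, 315.8]
tcp_rot: [1.144, 1.57, 2.663]
ft_force: [0.3, 0.0, 0.1]
opening: 0.998
```

Run:
```python
from h import *
c=cam('wrist','w4'); a=cv2.imread('pics/w4.png')
print(tool()[0],inc([580,-120,320],1.516))
cv2.imwrite('pics/w4b.png',cv2.resize(a,(800,600),interpolation=cv2.INTER_CUBIC))
```

```text
[ 582.25666624 -120.13395212  315.97062999] (array([-4. ,  2.3,  0. ]), np.float64(0.2))
```

View pics/w4b.png

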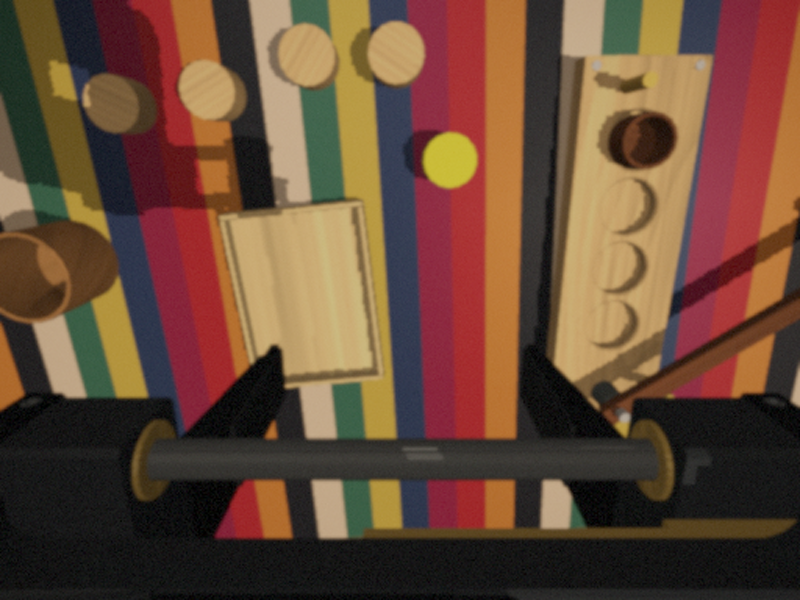

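This shows everything: blank tops at (112,102), (208,90), (307,54) and (396,53), cup rim at (649,139), pocket mouths at (629,206), (619,266) and (610,324), and the tray at (302,295).

Run:
```python
from h import *
c=cam('wrist'); k=1/1.5625
for n,u,v,z in [('bA',396,53,36),('bB',307,54,36),('bC',208,90,36),('bD',112,102,36),('bAr',425,53,36),('bAl',368,53,36),('cup',649,139,52),('cupL',624,139,52),('cupR',676,139,52),('p3',628,206,28),('p2',618,266,28),('p1',610,324,28),('A-',582,55,28),('A+',713,56,28),('post',650,79,70),('pin',603,389,72),('t1',220,214,22),('t2',361,201,22),('t3',382,374,22),('t4',258,388,22),('yel',450,160,36)]: print(n,ray(c,u*k,v*k,z).round(1))
print(tool()[0])
```

```text
bA [ 417.5 -115.8]
bB [ 414.3 -191.3]
bC [ 437.8 -280. ]
bD [ 443.  -365.2]
bAr [418.7 -91.3]
bAl [ 416.2 -139.6]
cup [498.2  97.6]
cupL [497.1  76.1]
cupR [499.5 120.8]
p3 [557.8  96.1]
p2 [615.9  91.6]
p1 [676.7  88.6]
A- [425.9  44.6]
A+ [432.6 157.9]
post [452.8  84.6]
pin [725.9  67. ]
t1 [ 545.6 -293. ]
t2 [ 540.4 -156.4]
t3 [ 723.7 -148.3]
t4 [ 733.2 -283.3]
yel [507. -72.]
[ 582.3240963  -120.14367141  316.15448126]
```

Run:
```python
from h import *
print(inc([497.5,98,42],1.521))
```

```text
(array([274.3,  95.6, 213.5]), np.float64(-0.0))
```

Emit:
apply_moves(increments=[[0,0,16,35.6,0],[0,10,16,35.6,0],[0,20,16,35.6,0],[0,30,16,35.6,0],[0,30,16,35.6,0],[0,34,15.6,35.5,0],[0,40,0,0,0],[0,30,0,0,0],[0,0,0,0,0],[0,0,0,0,0]])

```text
t: 11.0
eef_pos: [497.7, 96.4, 124.1]
tcp_rot: [1.437, 1.57, 2.959]
ft_force: [0.1, 0.2, -0.3]
opening: 0.998
```

Run:
```python
from h import *
c=cam('wrist','w5'); p,R=tool();print(p,inc([497.5,98,42],1.521),proj(c,[497.5,98,52]))
```

```text
[498.07260606  96.36641577 124.84904646] (array([82.8,  0.8,  1.6]), np.float64(0.1)) [258.53069082 204.81553583]
```

View pics/w5.png

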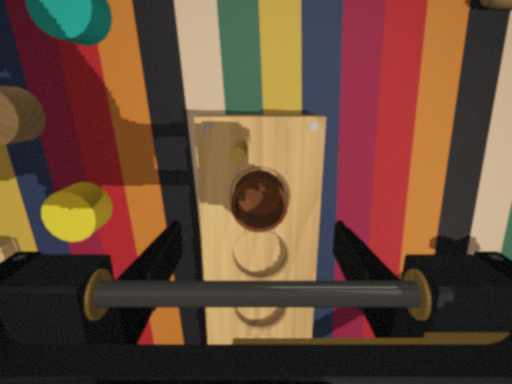

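The cup rim centre is near (259,200) against a prediction of (258.5,204.8). I'll overlay the predicted rims to settle the x offset.

Run:
```python
from h import *
c=cam('wrist'); a=cv2.imread('pics/w5.png')[100:330,180:350]; s=3.4; a=cv2.resize(a,None,fx=s,fy=s*0.76*1/0.76,interpolation=cv2.INTER_CUBIC)
a=cv2.resize(cv2.imread('pics/w5.png')[100:276,170:350],None,fx=s,fy=s,interpolation=cv2.INTER_CUBIC)
def circ(x,y,z,r,col):
    P=np.array([(proj(c,[x+r*np.cos(t),y+r*np.sin(t),z])-[170,100])*s for t in np.linspace(0,6.28,60)])
    cv2.polylines(a,[P.astype(int)],True,col,1)
circ(497.3,98,52,24,(0,255,0)); circ(557.2,95,28,26,(0,255,0)); circ(497.3,98,28,26,(255,0,0))
cv2.imwrite('pics/w5o.png',a); print(a.shape)
```

```text
(598, 612, 3)
```

View pics/w5o.png

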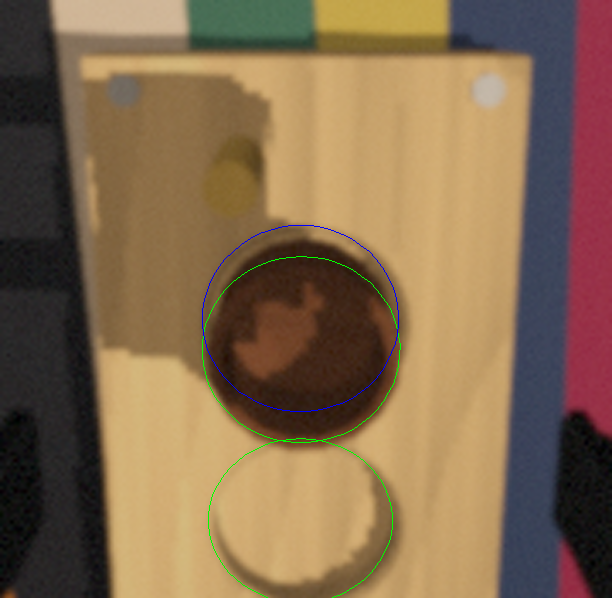

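The overlay agrees to about 1–2 mm, with y about +1. Next: descend, grip, and lift.

Emit:
apply_moves(increments=[[0,28,1,2.5,0],[0,28,0,0,0],[0,27,0,0,0],[0,0,0,0,0],[0.7,0,0,0,0],[0.7,0,0,0,0],[0.7,0,0,0,0],[0.7,0,0,0,0],[0.7,0,0,0,0],[0.7,0,0,0,0]])

```text
t: 12.1
eef_pos: [496.5, 99.0, 40.8]
tcp_rot: [-1.115, 1.571, 0.409]
ft_force: [-0.2, 0.0, -0.8]
opening: 0.551
```

Emit:
apply_moves(increments=[[0.7,-10,0,0,0],[0.7,-30,0,0,0],[0.7,-40,0,0,0],[0.7,-30,0,0,0],[0.7,0,0,0,0]])

```text
t: 12.6
eef_pos: [497.9, 99.2, 154.8]
tcp_rot: [-1.447, 1.564, 0.077]
ft_force: [0.4, 0.0, 0.4]
opening: 0.498
```

Run:
```python
from h import *
print(tool()[0],status.state()['opening'],inc([636,-220,31]))
```

```text
[497.87302556  99.19220102 154.78364447] 0.4984825830428932 (array([ 124.5, -152.1, -312.5]), 0)
```

Emit:
apply_moves(increments=[[0.7,0,-15,-31,0],[0.7,0,-15,-31,0],[0.7,0,-15,-31,0],[0.7,0,-15,-31,0],[0.7,0,-15,-31,0],[0.7,0,-15,-31,0],[0.7,0,-15,-31,0],[0.7,0,-15,-31,0],[0.7,0,-15,-31,0],[0.7,0,-17,-33,0]])

```text
t: 13.6
eef_pos: [633.6, -220.9, 150.0]
tcp_rot: [1.095, 1.569, 2.618]
ft_force: [0.6, 0.3, 0.4]
opening: 0.498
```

Emit:
apply_moves(increments=[[0.7,40,0,0,0],[0.7,40,0,0,0],[0.7,20,0,0,0],[0.7,10,0,0,0],[0.7,5,0,0,0],[0.7,0,0,0,0],[0.7,0,0,0,0]])

```text
t: 14.3
eef_pos: [634.1, -219.9, 36.8]
tcp_rot: [-1.916, 1.569, -0.392]
ft_force: [0.0, -0.8, -0.9]
opening: 0.498
```

Run:
```python
from h import *
c=cam('wrist','w6');print(tool()[0],status.state()['opening'],status.state()['ft_force'])
```

```text
[ 634.14961343 -219.93870024   36.93474238] 0.4966458555376782 [0.60560446 0.05232528 0.21696119]
```

View pics/w6.png

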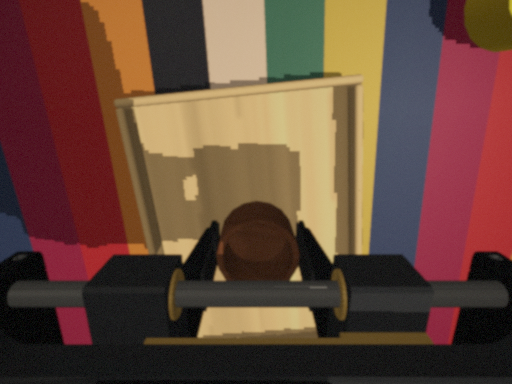

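The cup is held upright at (258,245), inside the tray and not yet touching. I'll lower it 2 mm at a time.

Emit:
apply_moves(increments=[[0.7,2,0,0,0],[0.7,2,0,0,0],[0.7,0,0,0,0]])

```text
t: 14.65
eef_pos: [633.9, -220.0, 32.6]
tcp_rot: [-1.984, 1.569, -0.46]
ft_force: [-1.2, 0.1, 6.9]
opening: 0.497
```

Emit:
apply_moves(increments=[[0.7,1,0,0,0],[0.7,1,0,0,0],[0.7,0,0,0,0]])

```text
t: 14.95
eef_pos: [634.0, -220.3, 32.1]
tcp_rot: [-2.086, 1.569, -0.562]
ft_force: [-5.8, -0.2, 18.5]
opening: 0.499
```

Emit:
apply_moves(increments=[[0.7,1,0,0,0],[0.7,0,0,0,0]])

```text
t: 15.15
eef_pos: [633.9, -220.5, 31.7]
tcp_rot: [-2.183, 1.568, -0.659]
ft_force: [-9.8, -1.2, 24.0]
opening: 0.499
```

Emit:
apply_moves(increments=[[0.7,-2,0,0,0],[0.35,0,0,0,0],[0.35,0,0,0,0],[0.35,0,0,0,0],[0.35,-10,0,0,0],[0.35,-35,0,0,0],[0.35,-40,0,0,0],[0.35,-40,0,0,0],[0.35,0,0,0,0]])

```text
t: 16.05
eef_pos: [635.6, -220.6, 162.0]
tcp_rot: [-1.948, 1.562, -0.424]
ft_force: [-0.2, -0.1, 0.3]
opening: 0.651
```

Run:
```python
from h import *
p,R=tool();print(p,status.state()['opening'],inc([437,-116,150],1.521))
```

```text
[ 635.58436397 -220.58651814  162.0095507 ] 0.6510600487885606 (array([ 10. , 203.4,  95.2]), np.float64(0.2))
```

Emit:
apply_moves(increments=[[0.35,0,41,19,0],[0.35,0,41,19,0],[0.35,0,41,19,0],[0.35,0,41,19,0],[0.35,10,40,19,0],[0.35,0,0,0,0],[0.35,0,0,0,0]])

```text
t: 16.75
eef_pos: [434.4, -115.2, 146.1]
tcp_rot: [-1.804, 1.57, -0.28]
ft_force: [0.4, -0.7, 0.9]
opening: 0.646
```

```bash
cat >> h.py <<'E'
def blank(exp,z=36,r=24,save=None):
    """pale round top near exp (world xy): Hough circle in a metric top-down rectified patch at height z"""
    c=cam('wrist',save); S=3; h=70
    src=np.float32([proj(c,[exp[0]+a*h,exp[1]+b*h,z]) for a,b in ((-1,-1),(-1,1),(1,1),(1,-1))])
    n=2*h*S; M=cv2.getPerspectiveTransform(src,np.float32([[0,0],[n,0],[n,n],[0,n]]))
    w=cv2.warpPerspective(c['pixels'],M,(n,n)); g=cv2.GaussianBlur(cv2.cvtColor(w,cv2.COLOR_RGB2GRAY),(7,7),0)
    cs=cv2.HoughCircles(g,cv2.HOUGH_GRADIENT,1,30,param1=60,param2=12,minRadius=int((r-1.5)*S),maxRadius=int((r+1.5)*S))
    out=[]
    if cs is not None:
        for u,v,rr in cs[0][:4]:
            out.append((round(exp[0]+v/S-h,1),round(exp[1]+u/S-h,1),round(rr/S,1),w[int(min(v,n-1)),int(min(u,n-1))].tolist()))
            cv2.circle(w,(int(u),int(v)),int(rr),(0,255,0) if len(out)==1 else (0,0,255),1)
    if save: cv2.imwrite('pics/'+save+'r.png',w[:,:,::-1])
    return out
E
python3 - <<'E'
from h import *
print(tool()[0],blank((417.5,-116),save='w7'))
print(blank((414,-191))); print(blank((438,-280)))
E
```

```text
[ 434.39281529 -115.20897333  146.08518986] [(np.float32(416.7), np.float32(-116.2), np.float32(23.6), [215, 178, 120])]
[]
[(np.float32(437.2), np.float32(-281.8), np.float32(23.8), [209, 172, 115]), (np.float32(428.5), np.float32(-265.5), np.float32(23.6), [133, 104, 65])]
```

View pics/w7r.png

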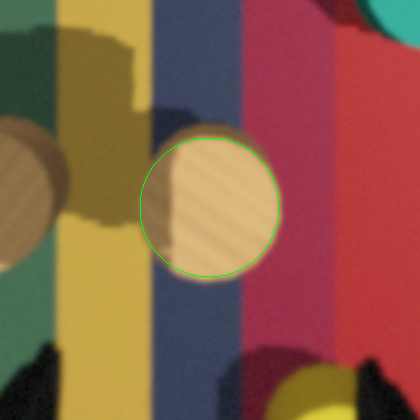

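The fitted circle sits on blank A's top face. I'll grasp it.

Emit:
apply_moves(increments=[[0.35,0,17.4,-1.4,0],[0.35,40,0,0,0],[0.35,40,0,0,0],[0.35,30,0,0,0],[0.35,10,0,0,0],[0.35,0,0,0,0],[0.7,0,0,0,0],[0.7,0,0,0,0],[0.7,0,0,0,0],[0.7,0,0,0,0]])

```text
t: 17.9
eef_pos: [417.5, -116.1, 26.8]
tcp_rot: [-1.909, 1.568, -0.386]
ft_force: [0.2, 0.0, 9.5]
opening: 0.499
```

Emit:
apply_moves(increments=[[0.7,0,0,0,0],[0.7,0,0,0,0],[0.7,-15,0,0,0],[0.7,-35,0,0,0],[0.7,-35,0,0,0],[0.7,-30,0,0,0],[0.7,0,0,0,0]])

```text
t: 18.6
eef_pos: [418.1, -116.3, 144.4]
tcp_rot: [-1.931, 1.564, -0.407]
ft_force: [-0.0, 0.1, -0.8]
opening: 0.499
```

Run:
```python
from h import *
p,R=tool();print(p,status.state()['opening'],inc([497.3,99,80],1.521))
```

```text
[ 418.13210094 -116.3314656   144.35837533] 0.4993708556466742 (array([ 64.3, -68.5, 219. ]), np.float64(0.2))
```

Emit:
apply_moves(increments=[[0.7,0,-9.8,31.3,0],[0.7,0,-9.8,31.3,0],[0.7,0,-9.8,31.3,0],[0.7,0,-9.8,31.3,0],[0.7,0,-9.8,31.3,0],[0.7,0,-9.8,31.3,0],[0.7,0,-9.7,31.2,0],[0.7,40,0,0,0],[0.7,25,0,0,0],[0.7,0,0,0,0]])

```text
t: 19.6
eef_pos: [493.9, 99.8, 72.9]
tcp_rot: [1.674, 1.565, -3.085]
ft_force: [-0.4, 0.1, 0.3]
opening: 0.492
```

Run:
```python
from h import *
p,R=tool();print(p,status.state()['opening'],inc([497.3,99,42],1.521))
```

```text
[493.90551191  99.8039441   72.92997419] 0.4920987663959218 (array([30.9, -3.6, -0.6]), np.float64(0.2))
```

Emit:
apply_moves(increments=[[0.7,0,-3.4,-0.6,0],[0.7,0,0,0,0],[0.7,10,0,0,0],[0.7,8,0,0,0],[0.7,5,0,0,0],[0.7,3,0,0,0],[0.7,0,0,0,0]])

```text
t: 20.3
eef_pos: [498.8, 98.9, 49.2]
tcp_rot: [1.574, 1.57, 3.098]
ft_force: [0.4, -0.3, -0.0]
opening: 0.5
```

Emit:
apply_moves(increments=[[0.7,2,0,0,0],[0.7,1,0,0,0],[0.7,0,0,0,0]])

```text
t: 20.6
eef_pos: [499.0, 98.9, 46.7]
tcp_rot: [-0.815, 1.571, 0.708]
ft_force: [0.1, 0.3, -0.2]
opening: 0.497
```

Emit:
apply_moves(increments=[[0.7,1,0,0,0],[0.7,1,0,0,0],[0.7,0,0,0,0]])

```text
t: 20.9
eef_pos: [499.0, 98.9, 44.6]
tcp_rot: [0.707, 1.571, 2.231]
ft_force: [0.3, -0.1, -0.8]
opening: 0.496
```

Emit:
apply_moves(increments=[[0.7,1,0,0,0],[0.7,1,0,0,0],[0.7,0,0,0,0]])

```text
t: 21.2
eef_pos: [499.0, 98.9, 42.8]
tcp_rot: [-1.095, 1.571, 0.429]
ft_force: [-1.2, -0.0, 3.3]
opening: 0.497
```

Emit:
apply_moves(increments=[[0.7,1,0,0,0],[0.7,0,0,0,0]])

```text
t: 21.4
eef_pos: [499.0, 98.9, 42.8]
tcp_rot: [-1.398, 1.57, 0.125]
ft_force: [-5.8, -0.0, 20.4]
opening: 0.5
```

Seated: TCP z 42.8 is exactly 16 above the grasp height. Release, then on to blank B.

Emit:
apply_moves(increments=[[0.7,-1.5,0,0,0],[0.35,0,0,0,0],[0.35,0,0,0,0],[0.35,0,0,0,0],[0.35,-10,0,0,0],[0.35,-30,0,0,0],[0.35,-35,0,0,0],[0.35,-35,0,0,0],[0.35,0,0,0,0]])

```text
t: 22.3
eef_pos: [500.6, 99.1, 157.6]
tcp_rot: [-1.446, 1.564, 0.077]
ft_force: [0.8, 0.1, -0.9]
opening: 0.655
```

Run:
```python
from h import *
p,R=tool();print(p,status.state()['opening'],inc([434,-191,148],1.521), blank((498,98.5),52))
```

```text
[500.55054615  99.08542847 157.58405485] 0.6549137834220644 (array([   9. ,   52.9, -292.9]), np.float64(0.2)) [(np.float32(544.2), np.float32(97.3), np.float32(24.0), [207, 171, 114]), (np.float32(490.5), np.float32(99.3), np.float32(24.8), [209, 174, 119])]
```

Run:
```python
from h import *
print(blank((498,98.5),52,save='w8')); print(blank((557,96),28,26))
c=cam('wrist'); a=cv2.resize(c['pixels'][100:276,170:350,::-1],None,fx=3.4,fy=3.4,interpolation=cv2.INTER_CUBIC)
def circ(x,y,z,r,col):
    P=np.array([(proj(c,[x+r*np.cos(t),y+r*np.sin(t),z])-[170,100])*3.4 for t in np.linspace(0,6.28,60)])
    cv2.polylines(a,[P.astype(int)],True,col,1)
circ(499,99,52,24,(0,255,0)); circ(557.2,96,28,26,(0,0,255)); circ(490.5,99,52,24,(255,0,0))
cv2.imwrite('pics/w8o.png',a)
```

```text
[(np.float32(544.5), np.float32(97.7), np.float32(23.5), [207, 170, 113]), (np.float32(490.8), np.float32(99.3), np.float32(25.1), [209, 174, 116])]
[(np.float32(556.2), np.float32(97.2), np.float32(25.6), [208, 171, 113])]
```

View pics/w8o.png

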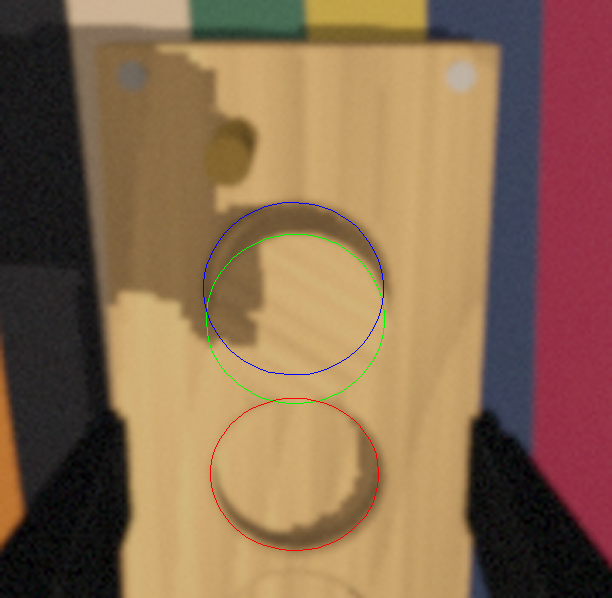

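The green circle (499,99) fits the seated blank's top and the red one fits pocket 3, so the calibration is consistent and the Hough result was spurious. On to blank B.

Emit:
apply_moves(increments=[[0.35,1,6,-33,0],[0.35,1,6,-33,0],[0.35,1,6,-33,0],[0.35,1,6,-33,0],[0.35,1,6,-33,0],[0.35,1,6,-33,0],[0.35,1,6,-33,0],[0.35,1,6,-33,0],[0.35,1,5,-29,0],[0.35,0,0,0,0]])

```text
t: 23.5
eef_pos: [431.4, -193.7, 142.9]
tcp_rot: [1.139, 1.569, 2.66]
ft_force: [-0.2, 0.2, -0.0]
opening: 0.656
```

Run:
```python
from h import *
p,R=tool();print(p,status.state()['opening'])
b=blank((414,-191),save='w9'); print(b,blank((438,-280)))
for x in b[:1]: print(inc([x[0],x[1],26],1.521))
```

```text
[ 431.36061375 -193.67465963  142.86819722] 0.655698132550003
[(np.float32(414.5), np.float32(-192.2), np.float32(24.0), [210, 173, 115])] [(np.float32(415.2), np.float32(-300.5), np.float32(23.6), [132, 104, 65])]
(array([117.2,  16.9,  -1.9]), np.float64(0.1))
```

Emit:
apply_moves(increments=[[0.35,0,17,0,0],[0.35,40,0,0,0],[0.35,40,0,0,0],[0.35,27,0,0,0],[0.35,10,0,0,0],[0.35,0,0,0,0],[0.7,0,0,0,0],[0.7,0,0,0,0],[0.7,0,0,0,0],[0.7,0,0,0,0]])

```text
t: 24.6
eef_pos: [415.8, -190.7, 28.2]
tcp_rot: [-2.006, 1.569, -0.482]
ft_force: [1.3, 2.1, 9.4]
opening: 0.496
```

Emit:
apply_moves(increments=[[0.7,0,0,0,0],[0.7,0,0,0,0],[0.7,-15,0,0,0],[0.7,-35,0,0,0],[0.7,-35,0,0,0],[0.7,-30,0,0,0],[0.7,0,0,0,0]])

```text
t: 25.3
eef_pos: [416.4, -191.2, 145.9]
tcp_rot: [-2.087, 1.564, -0.563]
ft_force: [-0.3, -0.5, -0.4]
opening: 0.494
```

Run:
```python
from h import *
p,R=tool();print(p,status.state()['opening'],inc([557.5,96.5,70],1.521))
```

```text
[ 416.40361808 -191.17815839  145.8576532 ] 0.4940570739529824 (array([  75.6, -126.9,  294.3]), np.float64(0.2))
```

Emit:
apply_moves(increments=[[0.7,0,-14,32.7,0],[0.7,0,-14,32.7,0],[0.7,0,-14,32.7,0],[0.7,0,-14,32.7,0],[0.7,0,-14,32.7,0],[0.7,0,-14,32.7,0],[0.7,0,-14,32.7,0],[0.7,15,-14,32.7,0],[0.7,40,-14,32.7,0],[0.7,18,0,0,0]])

```text
t: 26.3
eef_pos: [554.1, 98.3, 69.1]
tcp_rot: [1.338, 1.57, 2.864]
ft_force: [0.1, -1.3, -0.6]
opening: 0.495
```

Run:
```python
from h import *
p,R=tool();print(p,status.state()['opening'],inc([558,96.5,44],1.521))
```

```text
[554.14498804  98.33632128  69.11713519] 0.4950909476581419 (array([25.1, -4. , -1.7]), np.float64(0.3))
```

Emit:
apply_moves(increments=[[0.7,0,-3,-1,0],[0.7,0,0,0,0],[0.7,8,0,0,0],[0.7,6,0,0,0],[0.7,4,0,0,0],[0.7,2,0,0,0],[0.7,0,0,0,0]])

```text
t: 27.0
eef_pos: [557.2, 94.3, 51.8]
tcp_rot: [-1.321, 1.57, 0.203]
ft_force: [1.2, 0.8, -1.5]
opening: 0.499
```

Emit:
apply_moves(increments=[[0.7,1.5,0,0,0],[0.7,1,0,0,0],[0.7,0,0,0,0]])

```text
t: 27.3
eef_pos: [557.3, 94.4, 49.4]
tcp_rot: [-1.34, 1.57, 0.183]
ft_force: [2.6, 2.1, -0.5]
opening: 0.499
```

Emit:
apply_moves(increments=[[0.7,1,0,0,0],[0.7,1,0,0,0],[0.7,0,0,0,0]])

```text
t: 27.6
eef_pos: [557.3, 94.4, 47.4]
tcp_rot: [-1.299, 1.57, 0.225]
ft_force: [3.7, 1.8, 1.0]
opening: 0.496
```

Emit:
apply_moves(increments=[[0.7,0,-1,1.5,0],[0.7,1,0,0,0],[0.7,1,0,0,0],[0.7,0,0,0,0]])

```text
t: 28.0
eef_pos: [557.5, 95.7, 45.0]
tcp_rot: [1.65, 1.57, -3.11]
ft_force: [-0.0, 0.2, -1.0]
opening: 0.495
```

Emit:
apply_moves(increments=[[0.7,1,0,0,0],[0.7,1,0,0,0],[0.7,0,0,0,0]])

```text
t: 28.3
eef_pos: [557.8, 95.7, 44.2]
tcp_rot: [-1.005, 1.571, 0.518]
ft_force: [-5.2, -0.3, 13.4]
opening: 0.497
```

Seated (44.2 = 28.2 + 16). Release, then to blank C.

Emit:
apply_moves(increments=[[0.7,-1,0,0,0],[0.35,0,0,0,0],[0.35,0,0,0,0],[0.35,0,0,0,0],[0.35,-10,0,0,0],[0.35,-30,0,0,0],[0.35,-35,0,0,0],[0.35,-30,0,0,0],[0.35,0,0,0,0]])

```text
t: 29.2
eef_pos: [559.5, 95.9, 153.7]
tcp_rot: [-1.46, 1.564, 0.064]
ft_force: [-0.8, 0.1, -0.4]
opening: 0.649
```

Run:
```python
from h import *
p,R=tool();print(p,status.state()['opening'],inc([456,-280,148],1.521))
```

```text
[559.51639733  95.90807837 153.69171151] 0.6485561367579761 (array([   4.8,   85.8, -380.4]), np.float64(0.2))
```

Emit:
apply_moves(increments=[[0.35,0,8.5,-38,0],[0.35,0,8.5,-38,0],[0.35,0,8.5,-38,0],[0.35,0,8.5,-38,0],[0.35,0,8.5,-38,0],[0.35,0,8.5,-38,0],[0.35,0,8.5,-38,0],[0.35,0,8.5,-38,0],[0.35,0,8.5,-38,0],[0.35,0,8.5,-38,0]])

```text
t: 30.2
eef_pos: [454.3, -281.2, 149.1]
tcp_rot: [0.708, 1.57, 2.232]
ft_force: [0.6, 0.5, 0.5]
opening: 0.647
```

Emit:
apply_moves(increments=[[0.35,0,0,0,0],[0.35,0,0,0,0]])

```text
t: 30.4
eef_pos: [454.6, -280.1, 148.9]
tcp_rot: [0.729, 1.57, 2.251]
ft_force: [0.9, 0.7, 0.2]
opening: 0.651
```

Run:
```python
from h import *
p,R=tool();print(p,status.state()['opening'])
b=blank((438,-280),save='w10'); print(b,blank((443,-365)))
for x in b[:1]: print(inc([x[0],x[1],26],1.521))
```

```text
[ 454.62777754 -280.10907797  148.93012622] 0.6505224301468912
[(np.float32(415.2), np.float32(-300.2), np.float32(24.0), [137, 108, 70])] [(np.float32(443.8), np.float32(-367.2), np.float32(23.9), [136, 108, 69]), (np.float32(415.2), np.float32(-299.5), np.float32(24.6), [137, 107, 69])]
(array([123.1,  38.9, -23.2]), np.float64(0.2))
```

C now reads (415,-300), the same from two viewpoints, so it was knocked aside. I'll check the picture.

View pics/w10.png

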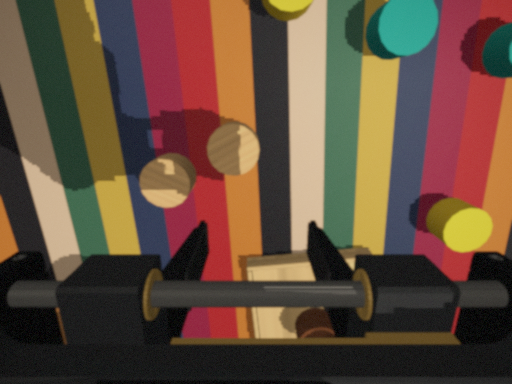

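Both C (233,148) and D (167,180) are upright. I'll grasp C at its new place.

Emit:
apply_moves(increments=[[0.35,0,38.5,-22,0],[0.35,0,0,0,0],[0.35,40,0,0,0],[0.35,40,0,0,0],[0.35,30,0,0,0],[0.35,12,0,0,0],[0.35,0,0,0,0],[0.7,0,0,0,0],[0.7,0,0,0,0],[0.7,0,0,0,0]])

```text
t: 31.5
eef_pos: [416.3, -300.3, 28.6]
tcp_rot: [-2.199, 1.568, -0.675]
ft_force: [1.7, 2.5, 6.1]
opening: 0.5
```

Emit:
apply_moves(increments=[[0.7,0,0,0,0],[0.7,0,0,0,0],[0.7,0,0,0,0]])

```text
t: 31.8
eef_pos: [416.3, -300.3, 28.6]
tcp_rot: [-2.162, 1.568, -0.639]
ft_force: [1.2, 2.1, 8.8]
opening: 0.501
```

Emit:
apply_moves(increments=[[0.7,-15,0,0,0],[0.7,-35,0,0,0],[0.7,-35,0,0,0],[0.7,-30,0,0,0],[0.7,0,0,0,0]])

```text
t: 32.3
eef_pos: [416.8, -301.0, 146.4]
tcp_rot: [-2.271, 1.564, -0.747]
ft_force: [0.7, -0.7, -1.4]
opening: 0.499
```

Run:
```python
from h import *
p,R=tool();print(p,status.state()['opening'],inc([617,93.5,70],1.521))
```

```text
[ 416.756267   -301.0051327   146.38183197] 0.49888019581097887 (array([  75.5, -181. ,  403.9]), np.float64(0.2))
```

Emit:
apply_moves(increments=[[0.7,0,-16.5,36.7,0],[0.7,0,-16.5,36.7,0],[0.7,0,-16.5,36.7,0],[0.7,0,-16.5,36.7,0],[0.7,0,-16.5,36.7,0],[0.7,0,-16.5,36.7,0],[0.7,0,-16.5,36.7,0],[0.7,0,-16.5,36.7,0],[0.7,0,-16.5,36.7,0],[0.7,0,-16.5,36.7,0]])

```text
t: 33.3
eef_pos: [598.0, 60.5, 141.8]
tcp_rot: [1.513, 1.57, 3.036]
ft_force: [0.2, -1.3, -0.9]
opening: 0.499
```

Emit:
apply_moves(increments=[[0.7,0,-16,36.7,0],[0.7,40,0,0,0],[0.7,34,0,0,0],[0.7,0,0,0,0],[0.7,0,0,0,0]])

```text
t: 33.8
eef_pos: [615.4, 94.6, 68.4]
tcp_rot: [1.575, 1.57, 3.099]
ft_force: [-0.3, -0.4, -0.0]
opening: 0.501
```

Run:
```python
from h import *
p,R=tool();print(p,status.state()['opening'],inc([617.5,93.5,p[2]],1.521))
```

```text
[615.42981019  94.62449218  68.42727474] 0.5006956522846577 (array([-0. , -2.1, -1. ]), np.float64(0.1))
```

Emit:
apply_moves(increments=[[0.7,0,-2,-1,0],[0.7,0,0,0,0],[0.7,8,0,0,0],[0.7,6,0,0,0],[0.7,3,0,0,0],[0.7,1,0,0,0],[0.7,0,0,0,0]])

```text
t: 34.5
eef_pos: [617.4, 93.7, 50.1]
tcp_rot: [1.518, 1.57, 3.042]
ft_force: [-0.1, 0.6, 0.6]
opening: 0.498
```

Emit:
apply_moves(increments=[[0.7,1,0,0,0],[0.7,1,0,0,0],[0.7,0,0,0,0]])

```text
t: 34.8
eef_pos: [617.4, 93.7, 48.3]
tcp_rot: [-0.704, 1.571, 0.819]
ft_force: [0.1, -0.0, -0.2]
opening: 0.499
```

Emit:
apply_moves(increments=[[0.7,1,0,0,0],[0.7,1,0,0,0],[0.7,0,0,0,0]])

```text
t: 35.1
eef_pos: [617.5, 93.7, 46.2]
tcp_rot: [-0.099, 1.571, 1.425]
ft_force: [-0.6, 0.1, -1.0]
opening: 0.499
```

Emit:
apply_moves(increments=[[0.7,1,0,0,0],[0.7,1,0,0,0],[0.7,0.5,0,0,0],[0.7,0,0,0,0]])

```text
t: 35.5
eef_pos: [617.5, 93.7, 44.7]
tcp_rot: [-1.418, 1.57, 0.106]
ft_force: [-3.5, -0.9, 8.9]
opening: 0.497
```

Seated. Release, then to blank D.

Emit:
apply_moves(increments=[[0.7,-0.5,0,0,0],[0.35,0,0,0,0],[0.35,0,0,0,0],[0.35,0,0,0,0],[0.35,-10,0,0,0],[0.35,-30,0,0,0],[0.35,-35,0,0,0],[0.35,-30,0,0,0],[0.35,0,0,0,0]])

```text
t: 36.4
eef_pos: [619.1, 93.8, 154.1]
tcp_rot: [-1.467, 1.564, 0.057]
ft_force: [-0.1, -0.5, 0.9]
opening: 0.65
```

Run:
```python
from h import *
p,R=tool();print(p,status.state()['opening'],inc([464,-366,150],1.521))
```

```text
[619.05729288  93.82677365 154.07628807] 0.6501252280672078 (array([   2.8,  133.3, -466.6]), np.float64(0.2))
```

Emit:
apply_moves(increments=[[0.35,0,11.1,-38.9,0],[0.35,0,11.1,-38.9,0],[0.35,0,11.1,-38.9,0],[0.35,0,11.1,-38.9,0],[0.35,0,11.1,-38.9,0],[0.35,0,11.1,-38.9,0],[0.35,0,11.1,-38.9,0],[0.35,0,11.1,-38.9,0],[0.35,0,11.1,-38.9,0],[0.35,0,11.1,-38.9,0]])

```text
t: 37.4
eef_pos: [487.3, -291.1, 149.2]
tcp_rot: [0.632, 1.57, 2.155]
ft_force: [0.3, -0.6, 0.0]
opening: 0.65
```

Emit:
apply_moves(increments=[[0.35,0,11.1,-38.9,0],[0.35,0,11.1,-38.9,0],[0.35,0,0,0,0],[0.35,0,0,0,0]])

```text
t: 37.8
eef_pos: [461.8, -366.7, 148.9]
tcp_rot: [0.595, 1.57, 2.116]
ft_force: [0.5, 0.4, 0.5]
opening: 0.65
```

Run:
```python
from h import *
p,R=tool();print(p,status.state()['opening'])
b=blank((443,-366),save='w11'); print(b)
for x in b[:1]: print(inc([x[0]+1,x[1],26],1.521))
```

```text
[ 461.77330408 -366.74692571  148.86619135] 0.6501153885753506
[(np.float32(443.5), np.float32(-367.2), np.float32(23.9), [216, 179, 120])]
(array([123. ,  17.5,  -2.3]), np.float64(0.1))
```

Emit:
apply_moves(increments=[[0.35,0,17.5,-1,0],[0.35,0,0,0,0],[0.35,40,0,0,0],[0.35,40,0,0,0],[0.35,30,0,0,0],[0.35,12,0,0,0],[0.35,0,0,0,0],[0.7,0,0,0,0],[0.7,0,0,0,0],[0.7,0,0,0,0]])

```text
t: 38.85
eef_pos: [445.5, -366.9, 28.8]
tcp_rot: [-2.25, 1.568, -0.726]
ft_force: [-0.0, 0.9, 5.3]
opening: 0.497
```

Emit:
apply_moves(increments=[[0.7,0,0,0,0],[0.7,0,0,0,0],[0.7,0,0,0,0]])

```text
t: 39.15
eef_pos: [445.5, -366.9, 28.8]
tcp_rot: [-2.216, 1.568, -0.693]
ft_force: [1.5, 1.4, 8.1]
opening: 0.5
```

Emit:
apply_moves(increments=[[0.7,-15,0,0,0],[0.7,-35,0,0,0],[0.7,-35,0,0,0],[0.7,-30,0,0,0],[0.7,0,0,0,0]])

```text
t: 39.65
eef_pos: [446.0, -367.7, 146.8]
tcp_rot: [-2.318, 1.564, -0.794]
ft_force: [-0.0, -0.0, -0.7]
opening: 0.5
```

Run:
```python
from h import *
p,R=tool();print(p,status.state()['opening'],inc([677,90.5,70],1.521))
```

```text
[ 445.98503393 -367.66508371  146.77354098] 0.49952836106178 (array([  75.6, -208.7,  468.9]), np.float64(0.2))
```

Emit:
apply_moves(increments=[[0.7,0,-17.5,39,0],[0.7,0,-17.5,39,0],[0.7,0,-17.5,39,0],[0.7,0,-17.5,39,0],[0.7,0,-17.5,39,0],[0.7,0,-17.5,39,0],[0.7,0,-17.5,39,0],[0.7,0,-17.5,39,0],[0.7,0,-17.5,39,0],[0.7,0,-17.5,39,0]])

```text
t: 40.65
eef_pos: [638.4, 16.5, 142.1]
tcp_rot: [1.355, 1.571, 2.878]
ft_force: [0.8, -0.6, 0.1]
opening: 0.497
```

Emit:
apply_moves(increments=[[0.7,0,-17.5,39,0],[0.7,0,-17.5,39,0],[0.7,40,0,0,0],[0.7,34,0,0,0],[0.7,0,0,0,0],[0.7,0,0,0,0]])

```text
t: 41.25
eef_pos: [676.7, 90.9, 68.5]
tcp_rot: [1.537, 1.57, 3.06]
ft_force: [0.8, 0.4, 0.3]
opening: 0.499
```

Run:
```python
from h import *
p,R=tool();print(p,status.state()['opening'],inc([678,90.5,p[2]],1.521))
```

```text
[676.70482936  90.92594648  68.52511876] 0.4985509603683435 (array([-0. , -1.3, -0.4]), np.float64(0.1))
```

Emit:
apply_moves(increments=[[0.7,0,-1.2,-0.3,0],[0.7,0,0,0,0],[0.7,8,0,0,0],[0.7,6,0,0,0],[0.7,3,0,0,0],[0.7,1,0,0,0],[0.7,0,0,0,0]])

```text
t: 41.95
eef_pos: [677.9, 90.6, 50.1]
tcp_rot: [1.554, 1.571, 3.078]
ft_force: [-0.5, 0.2, -0.6]
opening: 0.496
```

Emit:
apply_moves(increments=[[0.7,1,0,0,0],[0.7,1,0,0,0],[0.7,0,0,0,0]])

```text
t: 42.25
eef_pos: [677.9, 90.7, 48.3]
tcp_rot: [-1.188, 1.571, 0.335]
ft_force: [1.7, -0.9, -0.2]
opening: 0.498
```

Emit:
apply_moves(increments=[[0.7,1,0,0,0],[0.7,1,0,0,0],[0.7,0,0,0,0]])

```text
t: 42.55
eef_pos: [677.9, 90.7, 46.2]
tcp_rot: [-0.916, 1.571, 0.608]
ft_force: [1.5, -1.3, 0.0]
opening: 0.496
```

Emit:
apply_moves(increments=[[0.7,1,0,0,0],[0.7,1,0,0,0],[0.7,0,0,0,0]])

```text
t: 42.85
eef_pos: [678.0, 90.7, 44.8]
tcp_rot: [-1.48, 1.57, 0.044]
ft_force: [-0.7, -1.8, 4.8]
opening: 0.501
```

All four are seated. Release, lift and look.

Emit:
apply_moves(increments=[[0.7,-0.5,0,0,0],[0.35,0,0,0,0],[0.35,0,0,0,0],[0.35,0,0,0,0],[0.35,-10,0,0,0],[0.35,-30,0,0,0],[0.35,-45,0,0,0],[0.35,-45,0,0,0],[0.35,-45,0,0,0],[0.35,-45,0,0,0]])

```text
t: 43.85
eef_pos: [677.4, 90.7, 267.6]
tcp_rot: [-1.298, 1.57, 0.226]
ft_force: [0.6, -0.2, 0.0]
opening: 0.65
```

Emit:
apply_moves(increments=[[0.62,-45,0,-40,0],[0.62,0,0,-40,0],[0.62,0,0,0,0],[0.62,0,0,0,0]])

```text
t: 44.25
eef_pos: [674.1, 17.0, 302.7]
tcp_rot: [-0.389, 1.57, 1.133]
ft_force: [-0.6, 0.3, 0.1]
opening: 0.398
```

Run:
```python
from h import *
c=cam('wrist'); cv2.imwrite('pics/w12.png',cv2.resize(c['pixels'][:,:,::-1],(800,600),interpolation=cv2.INTER_CUBIC))
print(tool()[0],inc([588,351,200],0.57))
```

```text
[674.17321454  17.77992813 302.24769088] (array([102.4, 101.9, 328.7]), np.float64(54.6))
```

View pics/w12.png

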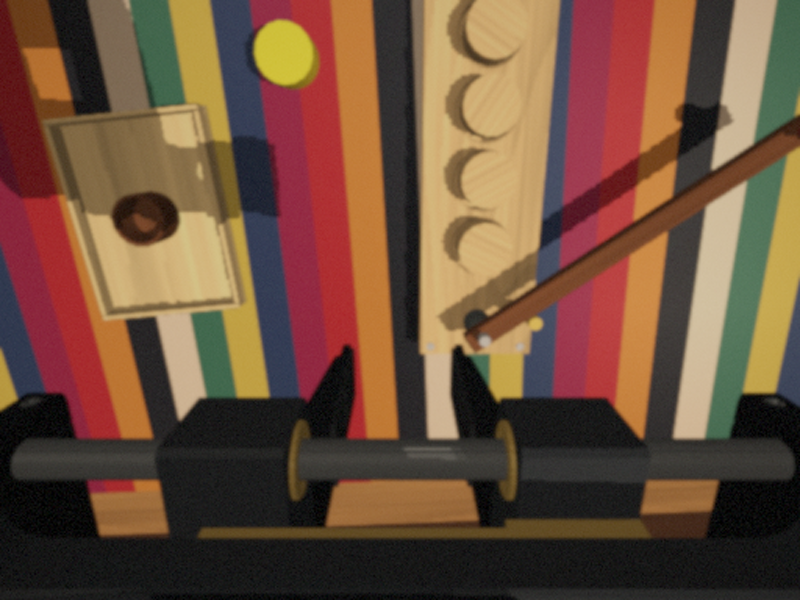

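All four blanks stand in their pockets at (493,30), (490,103), (487,177) and (484,245), the cup is in the tray at (145,218) and the bar is still against its open stop. On to the knob.

Emit:
apply_moves(increments=[[0.62,0,10,33,0],[0.62,0,10,33,0],[0.62,0,10,33,0],[0.62,0,10,33,0],[0.62,0,10,33,0],[0.62,0,10,33,0],[0.62,0,10,33,0],[0.62,0,10,33,0],[0.62,0,10,33,0],[0.62,0,10,33,0]])

```text
t: 45.3
eef_pos: [588.8, 354.5, 301.8]
tcp_rot: [1.774, 1.57, -2.985]
ft_force: [-0.0, -0.2, 0.4]
opening: 0.381
```

Emit:
apply_moves(increments=[[0.62,0,0,0,8],[0.62,0,0,0,8],[0.62,0,0,0,8],[0.62,0,0,0,8],[0.62,0,0,0,8],[0.62,40,0,0,8],[0.62,40,0,0,6.6],[0.62,25,0,0,0],[0.62,0,0,0,0]])

```text
t: 46.2
eef_pos: [588.1, 352.3, 193.2]
tcp_rot: [2.986, 1.564, -2.725]
ft_force: [0.2, 0.1, -0.9]
opening: 0.38
```

Run:
```python
from h import *
c=cam('wrist','w13'); hsv=cv2.cvtColor(c['pixels'],cv2.COLOR_RGB2HSV)
e=proj(c,[584.7,349.3,115]); print(e)
m=(((hsv[...,0]<6)|(hsv[...,0]>174))&(hsv[...,1]>180)&(hsv[...,2]>50)).astype(np.uint8)
n,l,s,ce=cv2.connectedComponentsWithStats(m)
for i in range(1,n):
    if s[i,4]>30 and np.hypot(*(ce[i]-e))<80: print(s[i],ce[i],ray(c,ce[i][0],s[i][1]+s[i][3]-s[i][2]/2,115))
a=c['pixels'][100:280,160:360,::-1]; cv2.imwrite('pics/w13b.png',cv2.resize(a,None,fx=3,fy=3,interpolation=cv2.INTER_CUBIC))
print(tool()[0],inc([584.7,349.3,88],0.57))
```

```text
[253.03336553 203.78806937]
[241 188  22  33 519] [252.28131021 204.39306358] [587.16858062 344.22974518]
[226 248  20  32 443] [235.71331828 265.00902935] [605.71911366 287.00104839]
[263 268  20  12 136] [270.05147059 275.16176471] [631.83342329 303.91496812]
[589.13179606 352.67054423 195.90285651] (array([107.9,  -0.5,  -5.2]), np.float64(0.1))
```

View pics/w13b.png

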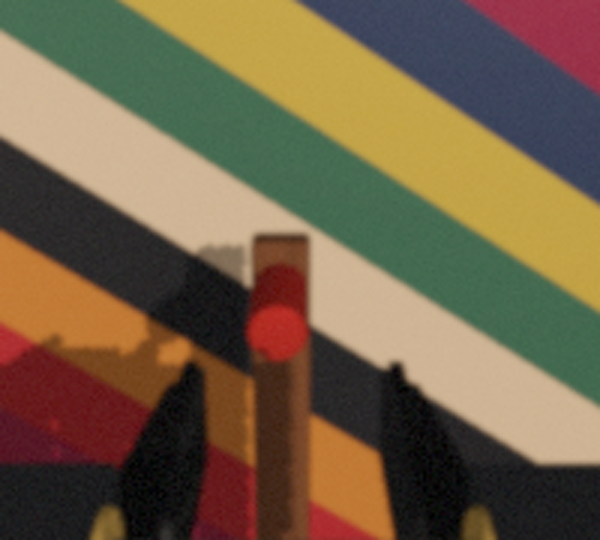

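The knob top is at about (252,211) in the full frame, giving (587,344): 307 mm from the pin, angle 1.00. I'll lower over it and swing shut.

Emit:
apply_moves(increments=[[0.62,0,-6,-6,0],[0.62,0,0,0,0],[0.62,36,0,0,0],[0.62,36,0,0,0],[0.62,34,0,0,0],[0.62,0,0,0,0]])

```text
t: 46.85
eef_pos: [586.9, 342.9, 88.4]
tcp_rot: [2.992, 1.566, -2.721]
ft_force: [-0.0, -0.5, -0.6]
opening: 0.38
```

Emit:
apply_moves(increments=[[0.62,0,0,-8,0],[0.62,0,-0.4,-15,-2.8],[0.62,0,-0.4,-15,-2.8],[0.62,0,-0.4,-15,-2.8],[0.62,0,-0.4,-15,-2.8],[0.62,0,-0.4,-15,-2.8],[0.62,0,-0.4,-15,-2.8],[0.62,0,-0.4,-15,-2.8],[0.62,0,0,0,0]])

```text
t: 47.75
eef_pos: [504.6, 267.9, 94.0]
tcp_rot: [-0.537, 1.567, 0.376]
ft_force: [0.2, 0.6, 0.1]
opening: 0.384
```

```bash
cat >> h.py <<'E'
def arc():
    p,R=tool(); d=p[:2]-[752,85]; print(p.round(1),'r',np.hypot(*d),'a',np.arctan2(d[1],-d[0]),'jaw',np.arctan2(R[0,2],R[1,2]),status.state()['ft_force'])
E
python3 -c "
from h import *
arc()"
```

```text
[504.6 267.9  94. ] r 307.66087416557156 a 0.6367571040721787 jaw 0.6578953528336773 [0.23311054 0.59458645 0.08588942]
```

Emit:
apply_moves(increments=[[0.62,1,-0.4,-15,-2.8],[0.62,1,-0.4,-15,-2.8],[0.62,1,-0.4,-15,-2.8],[0.62,1,-0.4,-15,-2.8],[0.62,1,-0.4,-15,-2.8],[0.62,1,-0.4,-15,-2.8],[0.62,1,-0.4,-15,-2.8],[0.62,1,-0.4,-15,-2.8],[0.62,1,-0.4,-15,-2.8],[0.62,1,-0.4,-15,-2.8]])

```text
t: 48.75
eef_pos: [446.5, 132.3, 82.8]
tcp_rot: [-1.206, 1.567, 0.196]
ft_force: [1.0, 0.7, 0.7]
opening: 0.378
```

```bash
python3 -c "
from h import *
arc()"
```

```text
[446.5 132.3  82.8] r 309.1221231346699 a 0.153756775985005 jaw 0.16877817131410908 [1.03468815 0.70553844 0.72634879]
```

Emit:
apply_moves(increments=[[0.62,-4,0,-4,-0.7],[0.62,0,-0.3,-10,-1.8],[0.62,0,-0.3,-10,-1.8],[0.62,0,-0.1,-5,-0.9],[0.62,0,0,0,0]])

```text
t: 49.25
eef_pos: [442.6, 103.5, 85.9]
tcp_rot: [-1.343, 1.569, 0.147]
ft_force: [0.6, -0.5, 1.0]
opening: 0.378
```

Emit:
apply_moves(increments=[[0.62,0,0,-4,-0.7],[0.62,0,0,0,0]])

```text
t: 49.45
eef_pos: [441.8, 99.6, 85.3]
tcp_rot: [-1.205, 1.57, 0.299]
ft_force: [0.5, 0.5, -0.2]
opening: 0.377
```

Emit:
apply_moves(increments=[[0.62,0,0,-3,-0.6],[0.62,0,0,0,0]])

```text
t: 49.65
eef_pos: [441.4, 96.5, 85.2]
tcp_rot: [1.188, 1.571, 2.703]
ft_force: [0.3, 0.6, 0.4]
opening: 0.382
```

```bash
python3 -c "
from h import *
arc()"
```

```text
[441.4  96.5  85.2] r 310.82489998291913 a 0.036889194341402816 jaw 0.05558935126170123 [0.31691731 0.59313954 0.40498333]
```

Emit:
apply_moves(increments=[[0.62,0,0,-3,0],[0.62,0,0,0,0]])

```text
t: 49.85
eef_pos: [441.1, 93.3, 85.1]
tcp_rot: [1.555, 1.571, 3.069]
ft_force: [-0.0, 0.6, -0.1]
opening: 0.383
```

Emit:
apply_moves(increments=[[0.62,0,0,-2,0],[0.62,0,0,0,0]])

```text
t: 50.05
eef_pos: [441.1, 91.9, 85.1]
tcp_rot: [0.124, 1.57, 1.638]
ft_force: [0.6, 6.4, -0.4]
opening: 0.382
```

Emit:
apply_moves(increments=[[0.62,0,0,-2,0],[0.62,0,0,0,0]])

```text
t: 50.25
eef_pos: [441.0, 91.3, 85.1]
tcp_rot: [-0.139, 1.568, 1.376]
ft_force: [-0.5, 26.9, -1.1]
opening: 0.383
```

Hard against the shut stop: 27 N, and the knob angle is 0.05, which is the jig's yaw. Back off centrally, lift clear and check.

Emit:
apply_moves(increments=[[0.62,0,0,6,0],[0.62,0,0,5,0],[0.62,0,0,0,0],[0.62,-20,0,0,0],[0.62,-40,0,0,0],[0.62,-45,0,0,0],[0.62,-45,0,0,0],[0.62,-45,0,0,0],[0.62,0,0,0,0]])

```text
t: 51.15
eef_pos: [443.2, 100.4, 285.3]
tcp_rot: [-1.449, 1.562, 0.065]
ft_force: [0.2, -0.9, 0.9]
opening: 0.379
```

Emit:
apply_moves(increments=[[0.3,0,-45,-10,0],[0.3,0,-45,-10,0],[0.3,0,-45,-10,0],[0.3,0,-45,-10,0],[0.3,0,-45,-10,0],[0.3,0,0,0,0],[0.3,0,0,0,0]])

```text
t: 51.85
eef_pos: [663.4, 37.5, 278.4]
tcp_rot: [1.582, 1.568, 3.097]
ft_force: [-0.7, 0.4, -0.7]
opening: 0.701
```

Run:
```python
from h import *
c=cam('wrist'); s=cam('side')
a=cv2.resize(c['pixels'][:290,:,::-1],(512,290)); b=cv2.resize(s['pixels'][130:384,180:420,::-1],(274,290))
cv2.imwrite('pics/w14.png',np.hstack([a,b])); print(tool()[0])
```

```text
[662.59265573  38.17552508 279.84870596]
```

No pictures are left to view, so I'll check the bar's angle and the cup by mask.

Run:
```python
from h import *
c=cam('wrist'); hsv=cv2.cvtColor(c['pixels'],cv2.COLOR_RGB2HSV)
m=((hsv[...,0]<12)&(hsv[...,1]>110)&(hsv[...,2]>40)&(hsv[...,2]<150)).astype(np.uint8); m[250:]=0
# keep only pixels lying within the bar's expected strip at z=70
pin=np.array([752,85.]); pts=[]
for v,u in zip(*np.nonzero(m)):
    q=ray(c,u,v,70)-pin
    if -300<q[0]<-20 and abs(q[1])<60: pts.append(q)
pts=np.float32(pts); print(len(pts)); vx,vy,x0,y0=cv2.fitLine(pts,cv2.DIST_HUBER,0,.01,.01).ravel()
print('bar dir angle',np.arctan2(-vy,vx)if vx>0 else np.arctan2(vy,-vx),'width sd',np.std(pts@[-vy,vx]),'y at pin',y0-x0*vy/vx)
dk=((hsv[...,2]<110)&(hsv[...,0]<14)&(hsv[...,1]>100)).astype(np.uint8)
n,l,s,ce=cv2.connectedComponentsWithStats(dk)
for i in range(1,n):
    if 300<s[i,4]<5000: print(s[i],ray(c,*ce[i],41).round())
print(status.state()['ft_force'])
```

```text
2407
bar dir angle 0.04777193 width sd 4.8206234 y at pin 0.40441895
[  0   0  25  84 341] [ 495. -252.]
[289   0  11 235 590] [587.  89.]
[  49  135   45   35 1051] [ 634. -210.]
[ 0.14915343  0.73901451 -0.46157192]
```

```bash
python3 -c "
from h import *
print(env.job_done())"
```

```text
the job is handed in; nothing more can be done
None
```

The job is done and handed in at about 52 s of robot time; no verdict was reported.

**What I did**
- I swung the bar by its knob to the open stop, confirmed by a 23 N contact at the expected angle.
- The jig held one dark cup, in pocket 4. I moved it into the plywood tray, standing upright.
- I put the four blanks in pockets 4, 3, 2 and 1, same end up. One had been knocked about 3 cm aside, so I found it again before picking it up. Each blank touched down 16 mm above its bench height, which is the pocket floor.
- I swung the bar shut until it pressed on its stop at 27 N.

**Last checks**
- **Bar:** it measures 0.048 rad against 0.050 for the jig's line, so it is shut within measuring error.
- **Cup:** it is in the tray, at roughly (634, -210).
- **Robot:** the arm is clear and reads no contact force.

**Failed or disagreed**
- I had used all 16 pictures, so I could not view the final scene. The last checks are numeric only. The last picture I saw showed all four blanks in their pockets and the cup in the tray, before the bar was shut.
- One automatic circle check on the blank in pocket 4 was about 8 mm off. It had locked onto the blank's side, and an overlay showed the blank where it should be.
- I did not re-measure the mug, gouge or spoon at the end. I felt no unexpected contact, and the arm passed well above them.

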